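# Press the two sprung corners of a mirror mount to their marks

### The job

Check the springs of the mirror mount: with the fingertips, gently press the round pad straight down until the pointer at that corner is level with the mark block on its scale post, hold it there for a full second, and let the corner spring back up; then do the same with the square pad. Press one corner at a time, do not push a pointer down past its mark block, do not pull the plate up, and leave the things lying about where they are. Finish with both corners released and the robot clear.

Things in the scene. Friction and masses are not known exactly. Their poses are not given: they have to be found in the camera images.
- mount: Mirror mount screwed to the bench; place and yaw vary. Grey base 160x160x12 mm, origin at the centre of its underside. Tilt plate 156x156x10 mm above it, top 65 mm high, with a round mirror. In mount x, y (mm): ball pivot at corner (62, 62); sprung corners: round pad (-62, 62), square pad (62, -62); corner (-62, -62) has no pad, not to be pressed. 85 mm high scale posts at (-62, 118), (62, -118).
- round_pad (a point): Centre of the top of the round black pad on the tilt plate (28 mm diameter, 10 high; top 75 mm above the bench at rest). Moves with the plate. Pushing it 10 mm down takes about 4 N and 24 mm about 10 N (spring, near linear from nothing).
- square_pad (a point): Centre of the top of the square black pad on the tilt plate (26x26 mm, 10 high; top 75 mm above the bench at rest). Moves with the plate. Same stiffness as the round pad.
- round_pointer (a point): Tip of the steel pointer (cone, 10 mm thick) that sticks out of the plate edge next to the round pad in the mount's +y direction, 60 mm above the bench at rest. Goes down as far as the round pad does. (It rises a little when the square pad is pressed; that does not matter.)
- round_mark (a point): Tip of the small cone on the black mark block (26x18x10 mm) of the round pad's scale post; faces the pointer at half the block's height. The block is fixed for the run, at a new height each time: 12 to 24 mm below the resting pointer. The pointer passes it freely, 3 mm away. Level: pointer tip within 5 mm above or below this point, i.e. within the block's height.
- square_pointer (a point): Tip of the steel pointer next to the square pad, sticking out in the mount's -y direction, 60 mm above the bench at rest. Goes down 1.3 mm for each 1 mm of the square pad (it is farther from the pivot).
- square_mark (a point): The same as round_mark, for the square pad's scale post; its height is independent of the other, also 12 to 24 mm below the resting pointer.
- round_tilt (a joint): Tilt of the plate by the round pad, rad: about 0 at rest, grows as the round pad goes down (pad and pointer lever 124 mm), at most 0.26; negative if the corner is pulled up. The spring returns it to 0 when let go.
- square_tilt (a joint): Tilt of the plate by the square pad, rad: about 0 at rest, grows as the square pad goes down (pad lever 124 mm, pointer lever 162 mm), at most 0.26; negative if pulled up. The spring returns it to 0.
- eraser: blue and white eraser, 21x45x13 mm, loose, to be left alone; origin at the centre of its underside.
- binder_clip0: black binder clip, 32x32x45 mm, loose, to be left alone; origin at the centre of its underside.
- marker_black: black felt marker, 18x135x20 mm, loose, to be left alone; origin at the centre of its underside.
- tweezers: steel tweezers, 14x130x8 mm, loose, to be left alone; origin at the centre of its underside.
- squeegee: felt squeegee with wooden back, 38x100x22 mm, loose, to be left alone; origin at the centre of its underside.
- tape_heat: orange roll of tape lying flat, 68x68x12 mm, loose, to be left alone; origin at the centre of its underside.
- binder_clip2: red binder clip, 32x32x45 mm, loose, to be left alone; origin at the centre of its underside.

How it is judged:
By the outcome, as a careful person would: the job done as asked, in the order asked, and still so for the second after the job is handed in, with the robot touching nothing.
It also fails if it takes over 48 s, if anything falls off the work surface, if the arm or the gripper's body presses on something with over 40 N, if the wrist force passes 120 N, or if a joint passes its speed limit or range.

### The arm

A 7-joint arm with a two-finger parallel gripper is mounted at the origin on a cart in front of the work surface, level with it; the furniture and walls round the work are solid. World frame = base frame: x ahead of the robot, y to its left, z up, the work surface at z = 0. Lengths are in mm, angles in rad, forces in N, time in s.
With the tool pointing down it reaches from about 400 to 875 mm from the base axis. Payload 19.3 kg.
Tool frame: the origin (TCP) lies at the very end of the fingers, on their centre line; the grasp point (between the pads) lies 19 mm behind it (grip_point_offset is the z of the grasp point in the tool frame, in mm); z points along the fingers, y is the line along which they close (so a half turn about z gives the same grasp; the last joint's range is limited). The gripper opens to 85 mm and grips with 20 to 120 N. Pads are 22 mm wide; open, the fingers measure 114 mm over their backs; the gripper's body (76 mm by 85 mm) begins 54 mm behind the grasp point. The pads swing forward as they close: fully open they stand 13 mm farther back than shut.
Start: joints at [-1.171, 0.521, -0.036, 1.599, 0.021, 1.021, -0.113], TCP at [282.959, 557.269, 231.291] pointing down, gripper open.
Joint ranges: [-2.91, 2.91], [-0.3, 2.13], [-1.5, 1.42], [0.17, 2.43], [-1.26, 4.41], [0.16, 1.93], [-2.52, 2.52]. Speed limits (rad/s): [1.89, 1.89, 2.39, 2.39, 3.01, 3.01, 3.01].

### API

Orientations are given as a 3x3 rotation matrix whose columns are the frame's x, y, z axes.
In Python, from workcell import movep, movel, goto_joints, open_gripper, clamp, wait, inverse_kinematics, read_state, camera, PlanningError, finish_job, grip_point_offset gives the robot as it stands. Calls block until the motion is done:
- movep(position, orientation): joint-space move of the TCP to a pose.
- movel(position, frame=None, max_speed=150, guard=None): straight line of the TCP; frame=None keeps the orientation; max_speed is the mean speed in mm/s. With guard (N) it stops when the force on the tool has changed by that much, and returns True; else False.
- goto_joints(angles): joint-space move.
- open_gripper() and clamp(): open the fingers fully, or close them until they stop; the grip force is fixed at half the most.
- wait(seconds).
- inverse_kinematics(position, orientation): joint angles nearest the present ones, or None.
- read_state(): the state.
- camera(name): name is "scene" or "top" or "wrist"; returns a dict with "image" (480x640x3 uint8, blue, green, red), "range_z" (480x640 float32, mm along the optical axis (not along the pixel's ray), 0 where there is no reading), "fx", "fy", "cx", "cy" (pixels), "cam_to_world" (4x4, takes a point from camera to world coordinates). Camera axes: x right, y up, looking along -z (the intrinsics and any distortion apply to the point x, -y, -z); pixel columns grow to the right and rows downward; lengths in mm; the calibration is good to about 2 mm. The wrist camera is an equidistant fisheye: a pixel r from the principal point sees the ray r / f radians off the axis. A picture is of the moment at which its call begins.
A pose or a line that the arm cannot do raises PlanningError and nothing moves.
- finish_job(): hands the job in; it is judged then, once.
The state is a dict: "time": time; "qpos": joint angles; "qvel": joint speeds; "joint_efforts": joint torques, N m; "eef_pos": TCP position; "tool_rot": TCP orientation; "ft_force": force on the tool from outside, world axes, zero at the start; "torque": the same for the moment, N m; "finger_gap": finger opening in mm; "gripper_force": force on a finger pad.
Only numpy, scipy, OpenCV 4.12 (cv2) and the standard library are available. Lean on these libraries where they do the work, as an engineer would, in place of code of your own. Each camera call takes 0.05 s, during which the arm holds its last target. There are 200 camera calls.

## Working session

There is one attempt and no reset: what is moved stays moved. The work goes in short steps, each a Python script; the robot and the scene stay as the last script left them, time stands still between calls to the robot, and variables do not carry over. Pictures are saved under pics/ and viewed, at most 10 in all, crops included, and the job is handed in when it is done.

```bash
mkdir -p pics; ls
python3 - <<'E'
from workcell import *
import cv2,numpy as np,pickle
s=read_state();print(s['time'],s['eef_pos'],s['ft_force'],s['finger_gap'])
for n in("top","scene"):
    c=camera(n);pickle.dump(c,open(f'pics/{n}0.pkl','wb'));cv2.imwrite(f'pics/{n}0.png',c['image']);print(n,c['fx'],c['cx'],c['cy'],np.round(c['cam_to_world'],3).tolist())
E
```

```text
pics
0.0 [282.83553166 556.97908881 230.71607425] [ 0.7564711  -0.04839461 -0.67772197] 85.43571764543829
top 556.5887133425149 313.01346825922064 244.67046290455482 [[-0.015, 0.988, -0.157, 355.007], [-1.0, -0.014, 0.006, -2.5], [0.003, 0.157, 0.988, 1288.629], [0.0, 0.0, 0.0, 1.0]]
scene 576.7476390590499 336.601076664585 248.00363774909596 [[0.702, 0.386, -0.599, -398.887], [-0.712, 0.405, -0.574, -879.195], [0.021, 0.829, 0.559, 953.082], [0.0, 0.0, 0.0, 1.0]]
```

View pics/top0.png

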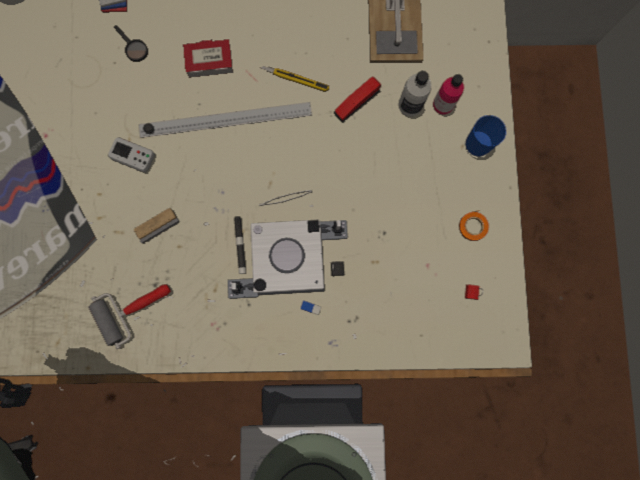

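View pics/scene0.png

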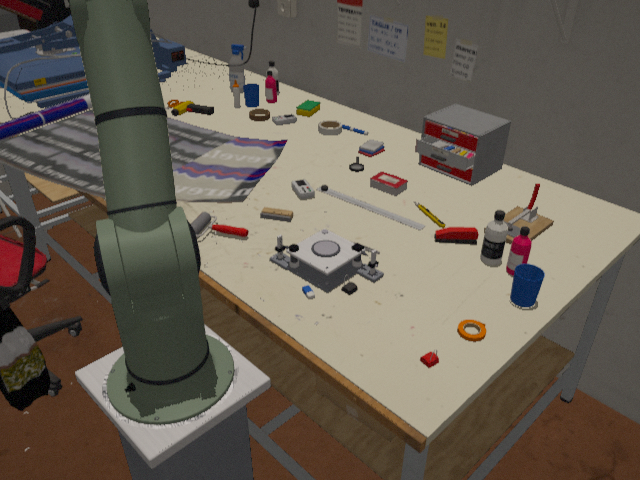

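Top view: round pad at about (260,285) with its post to the left at (236,288), square pad at (313,226) with its post to the right at (338,229). Mount +x points up in the image and +y left. Scene view: the mount is at about (325,258), and nothing tall stands beside it.

```bash
cat > h.py <<'E'
import numpy as np,cv2,pickle
def ray(c,u,v,wrist=False):
    x=(u-c['cx'])/c['fx'];y=(v-c['cy'])/c['fy']
    if wrist:
        r=np.hypot(x,y);k=np.tan(r)/r if r>1e-9 else 1;x*=k;y*=k
    T=np.array(c['cam_to_world']);return T[:3,3],T[:3,:3]@np.array([x,-y,-1.])
def onplane(c,u,v,z,w=False):
    o,d=ray(c,u,v,w);return o+d*(z-o[2])/d[2]
def depthpt(c,u,v,w=False):
    o,d=ray(c,u,v,w);return o+d*c['range_z'][int(round(v)),int(round(u))]
E
python3 - <<'E'
from h import *
c=pickle.load(open('pics/top0.pkl','rb'));im=c['image']
m=(im.max(2)<50).astype(np.uint8)
n,l,s,ce=cv2.connectedComponentsWithStats(m)
for i in range(1,n):
    x,y,w,h,a=s[i]
    if a>15 and 220<x<350 and 210<y<300: print(s[i],ce[i],onplane(c,*ce[i],75).round(1),depthpt(c,*ce[i]).round(1))
roi=np.zeros_like(m);roi[212:302,247:330]=1
g=((im.min(2)>150)&(im.max(2).astype(int)-im.min(2)<22)).astype(np.uint8)*roi
cs,_=cv2.findContours(g,0,1);k=max(cs,key=cv2.contourArea);r=cv2.minAreaRect(k)
P=np.array([onplane(c,*p,65) for p in cv2.boxPoints(r)]);print(P.round(1),P.mean(0),np.linalg.norm(P-np.roll(P,1,0),axis=1))
E
```

```text
[235 217   7  19 101] [238.03960396 226.31683168] [591.4 156.4  75. ] [601.6 163.3  22.5]
[308 221  11  11 106] [312.86792453 225.73584906] [590.3  -9.6  75. ] [589.1  -9.5  81.3]
[332 222  11  13  63] [336.66666667 229.34920635] [581.4 -62.2  75. ] [586.7 -63.6  46.8]
[241 245   4  22  47] [242.53191489 255.93617021] [524.9 146.1  75. ] [533.7 153.8  12.4]
[332 263  12  13 103] [337.83495146 269.18446602] [492.5 -62.9  75. ] [498.7 -65.6  20.5]
[253 280  12  11  95] [259.24210526 284.58947368] [461.3 109.4  75. ] [461.1 109.2  76.9]
[233 282  11  12  69] [238.23188406 288.2173913 ] [454.  155.2  75. ] [456.2 158.6  48.7]
[[598.2 129.3  65. ]
 [605.1 -21.9  65. ]
 [454.7 -28.1  65. ]
 [448.2 120.3  65. ]] [526.53115478  49.90894433  65.        ] [150.3022994  151.32825589 150.51391755 148.47505014]
```

Run:
```python
from workcell import *
from h import *
s=read_state();print(s['tool_rot'].round(3).tolist() if hasattr(s['tool_rot'],'round') else s['tool_rot'])
clamp()
yaw=np.deg2rad(2.45)
for k in range(4):
    a=yaw+k*np.pi/2;R=np.array([[np.cos(a),np.sin(a),0],[np.sin(a),-np.cos(a),0],[0,0,-1.]])
    for p in((461.3,109.4,170),(590.3,-9.6,170)):
        q=inverse_kinematics(p,R);print(k,p,None if q is None else np.round(q,2))
```

```text
[[-0.892, 0.453, -0.0], [0.453, 0.892, -0.001], [-0.0, -0.001, -1.0]]
0 (461.3, 109.4, 170) [-0.83  0.44  0.62  2.07 -0.38  0.74 -1.5 ]
0 (590.3, -9.6, 170) [-0.52  0.63  0.65  1.78 -0.48  0.9  -1.18]
1 (461.3, 109.4, 170) [-0.62  0.39  0.34  2.06 -0.19  0.72 -0.12]
1 (590.3, -9.6, 170) [-0.39  0.58  0.45  1.77 -0.32  0.86  0.25]
2 (461.3, 109.4, 170) [-0.37  0.37  0.02  2.05 -0.01  0.72  1.26]
2 (590.3, -9.6, 170) [-0.12  0.54  0.05  1.76 -0.03  0.85  1.56]
3 (461.3, 109.4, 170) [ 0.54  0.69 -1.27  2.01  0.77  1.05  2.08]
3 (590.3, -9.6, 170) [-0.78  0.93  1.22  1.79 -0.96  1.16 -2.33]
```

```bash
cat >> h.py <<'E'
yaw=np.deg2rad(2.45)
def R(k):
    a=yaw+k*np.pi/2;return np.array([[np.cos(a),np.sin(a),0],[np.sin(a),-np.cos(a),0],[0,0,-1.]])
RP=(461.3,109.4);SP=(590.3,-9.6)
E
python3 - <<'E'
from workcell import *
from h import *
movep((*RP,150),R(2))
c=camera('wrist');pickle.dump(c,open('pics/w1.pkl','wb'));cv2.imwrite('pics/w1.png',c['image'])
s=read_state();print(s['time'],s['eef_pos'],s['ft_force'],c['fx'],np.round(c['cam_to_world'],2).tolist())
E
```

```text
2.7 [461.42614691 110.27625419 150.07931991] [-0.11786256 -0.10500054  0.46262764] 371.64829954431775 [[-0.04, -0.96, -0.26, 395.89], [1.0, -0.04, -0.01, 107.59], [0.0, -0.26, 0.97, 291.89], [0.0, 0.0, 0.0, 1.0]]
```

View pics/w1.png

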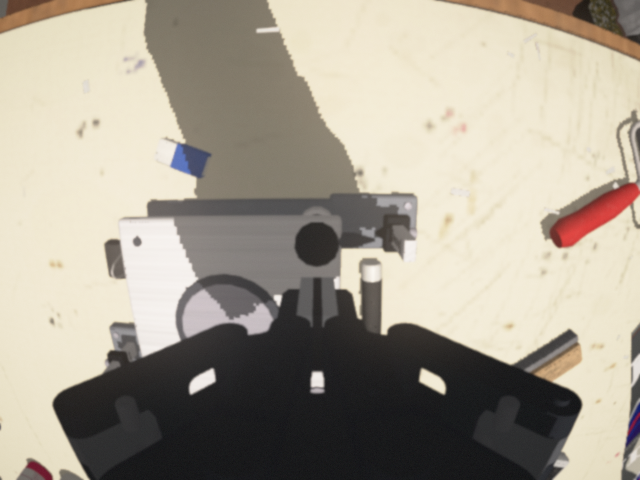

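Wrist view: round pad at (316,244), pointer at (345,240), mark block at (397,232) in front of the post at (408,247). All of it is in the arm's shadow. I'll read heights from the range image.

Run:
```python
from h import *
c=pickle.load(open('pics/w1.pkl','rb'))
im=c['image'][205:275,320:430];cv2.imwrite('pics/w1c.png',cv2.convertScaleAbs(cv2.resize(im,None,fx=7,fy=7,interpolation=cv2.INTER_NEAREST),alpha=1.8,beta=10))
np.set_printoptions(linewidth=250)
print('cols',np.arange(336,424,4))
for v in range(212,262,3):print(v,np.array([depthpt(c,u,v,True)[2] for u in range(336,424,4)]).round().astype(int))
print(depthpt(c,316,244,True),onplane(c,316,244,75,True))
```

```text
cols [336 340 344 348 352 356 360 364 368 372 376 380 384 388 392 396 400 404 408 412 416 420]
212 [12 12 12 12 11 12 12 11 11 12 12 12 11 11 11 11 11 11 11 12 12  0]
215 [59 11 11 11 12 11 11 12 12 11 11 11 39 42 42 41 42 41 42 11 10  0]
218 [63 61 11 11 12 11 11 12 11 12 11 12 42 46 46 47 47 46 47 11 12  0]
221 [65 63 11 11 12 12 12 11 12 12 11 12 43 47 47 46 47 47 47 11  8 -1]
224 [64 63 10 11 10 11 11 13 10 10 11 10 44 47 46 46 47 47 47 11  0  0]
227 [64 63 10 11 12 10 11 11 12 12 12 11 43 48 47 53 54 47 46 13 -1  0]
230 [64 64 12 13 11 11 12 12 11 10 11 43 45 47 47 61 61 62 47 44 45  0]
233 [65 64 62 60 60 60 10 11 12 12 43 44 46 47 47 59 70 71 70 45 47 -1]
236 [71 64 63 63 63 62 62 60 13 13 10 45 47 47 49 61 72 76 76 76 46  0]
239 [74 65 65 64 64 64 62 63 61 61 11 10 46 46 51 61 74 83 83 84  0  0]
242 [ 74  63  64  64  64  63  63  62  61  11  11  10  45  46  50  63  75  84 292  84  85   0]
245 [74 64 62 63 64 61 62 12 12 11 11 11 45 47 47 64 75 83 84 84 84 -1]
248 [ 73  62  11  10  10  11  10  10  12  11  11 292  47  45  46  62  75  83  85  85  85   0]
251 [74 62  0  0  0 -1 -2  0 -1 -1  0  0 47 47 46 48 76 84 85 85  0 -2]
254 [65 63 -1 -2  0 -1 -2  0  0  0 -1  0 -1 -1 -3  0 76 84 85 84 -2 -1]
257 [64 64  0 -1  0 -1  0  0  0  0  0 -3 -1  0 -1 -1 77 84 84 84  0  0]
260 [64 63 -1 -1 -1 -2 -1 -1  3  3  4 -1  1 -1 -1 -1 -1 85 85 85  0  0]
[460.53450822 109.94587913  74.64277856] [460.42821804 109.94200832  75.        ]
```

View pics/w1c.png

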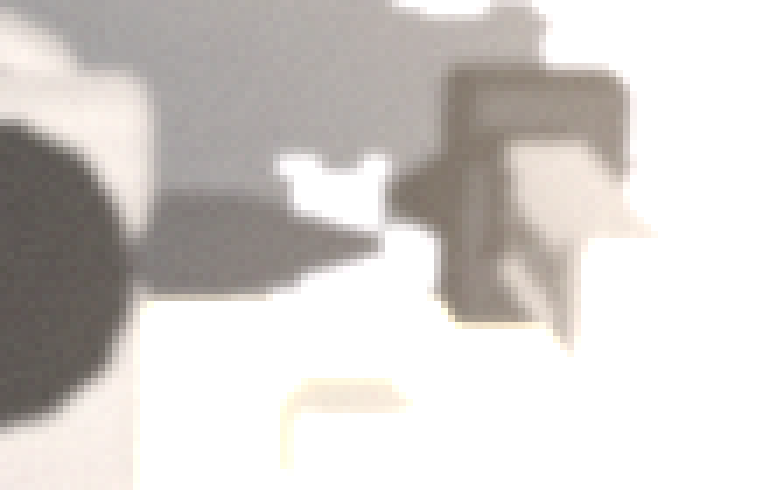

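Block top reads 47 and pad 74.6, with post 84.5 and plate 64.5 against 85 and 65 expected. So the round mark is at about 42.3, a pointer drop of about 17.7 mm. I'll press partway and measure the pointer in place.

```bash
cat >> h.py <<'E'
C=np.array([525.6,50.1]);Rm=np.array([[np.cos(yaw),-np.sin(yaw)],[np.sin(yaw),np.cos(yaw)]])
def cloud(c):
    v,u=np.mgrid[:480,:640].astype(float);x=(u-c['cx'])/c['fx'];y=(v-c['cy'])/c['fy'];r=np.hypot(x,y)+1e-9
    k=np.tan(np.minimum(r,1.3))/r;d=np.stack([x*k,-y*k,-np.ones_like(x)],-1)*c['range_z'][...,None]
    T=np.array(c['cam_to_world']);P=(d@T[:3,:3].T+T[:3,3])[(c['range_z']>20)&(r<1.2)]
    P[:,:2]=(P[:,:2]-C)@Rm;return P
def prof(c,corner):  # ridge height of pointer/block along the pointer direction
    P=cloud(c);sx,sg=(-62,1) if corner=='r' else (62,-1)
    o={}
    for y in range(76,124,4):
        q=P[(abs(P[:,0]-sx)<9)&(abs(sg*P[:,1]-y)<2)&(P[:,2]>20)]
        o[y]=(len(q),round(float(np.percentile(q[:,2],90)),1)) if len(q)>3 else None
    return o
E
python3 - <<'E'
from workcell import *
from h import *
print(prof(pickle.load(open('pics/w1.pkl','rb')),'r'))
movel((*RP,78)); f0=np.array(read_state()['ft_force'])
print(movel((*RP,62),max_speed=20,guard=12))
wait(.2);c=camera('wrist');pickle.dump(c,open('pics/w2.pkl','wb'));cv2.imwrite('pics/w2.png',c['image'])
s=read_state();print(s['time'],s['eef_pos'],s['ft_force']-f0);print(prof(c,'r'))
E
```

```text
{76: (344, 176.3), 80: (229, 197.0), 84: (459, 205.9), 88: (636, 209.7), 92: (627, 214.9), 96: (1002, 221.0), 100: (1631, 237.4), 104: (1644, 244.1), 108: (1065, 249.4), 112: (1066, 246.9), 116: (990, 244.1), 120: (600, 243.6)}
False
4.5333 [461.11191288 109.39381595  62.01253036] [-4.42377116  0.16754675  4.36689519]
{76: (303, 87.8), 80: (350, 109.7), 84: (568, 118.2), 88: (678, 121.2), 92: (644, 127.1), 96: (1175, 133.6), 100: (1686, 150.5), 104: (1462, 157.4), 108: (1208, 160.9), 112: (1145, 158.1), 116: (1866, 155.2), 120: (906, 155.2)}
```

View pics/w2.png

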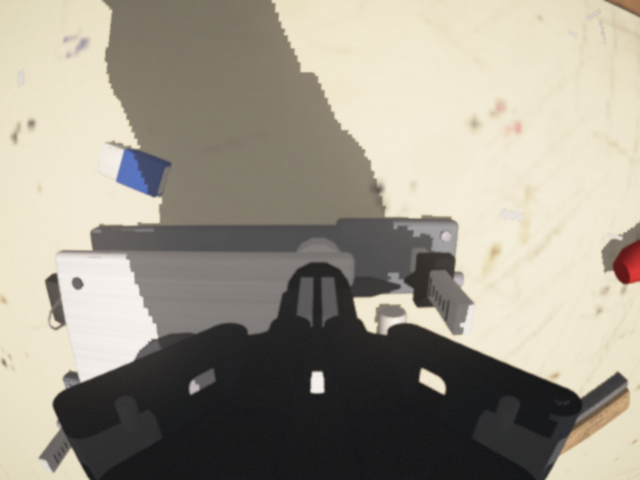

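Wrist view while pressed: fingertips on the round pad at (318,268), pointer at (375,287), and the mark block at (432,272) with its post. My profile picked up gripper points, so I'll limit it by height.

```bash
sed -i "s/(P\[:,2\]>20)\]/(P[:,2]>20)\&(P[:,2]<88)]/; s/-sx)<9/-sx)<7/" h.py
python3 - <<'E'
from h import *
for n in 'w1','w2': print(prof(pickle.load(open(f'pics/{n}.pkl','rb')),'r'))
E
```

```text
{76: (130, 74.4), 80: (101, 64.7), 84: (96, 64.3), 88: (86, 64.2), 92: (63, 63.3), 96: (39, 61.9), 100: (14, 61.4), 104: (22, 44.0), 108: (86, 46.6), 112: (109, 47.9), 116: (457, 84.5), 120: (228, 84.8)}
{76: (230, 83.5), 80: (180, 52.7), 84: (173, 52.7), 88: (156, 52.4), 92: (117, 51.5), 96: (74, 50.3), 100: (32, 49.2), 104: (49, 44.4), 108: (195, 46.4), 112: (251, 47.8), 116: (1389, 84.1), 120: (582, 84.7)}
```

Run:
```python
from workcell import *
from h import *
def meas(): return {k:v for k,v in prof(camera('wrist'),'r').items() if 78<k<114}
z=56.7
movel((*RP,z),max_speed=15,guard=8);wait(.15)
m=meas();d=np.mean([64.7-m[80][1],64.3-m[84][1],64.2-m[88][1]]);print(d,m)
if not 15.5<d<19.5:
    z-=17.5-d; movel((*RP,z),max_speed=10);wait(.15);m=meas();print(m)
t=read_state()['time'];wait(1.5);m=meas();print(m);s=read_state();print(s['time']-t,s['eef_pos'],s['ft_force'])
movel((*RP,80),max_speed=30);movel((*RP,130))
wait(.2);c=camera('wrist');print(prof(c,'r'),read_state()['time'])
movep((*SP,150),R(1));c=camera('wrist');pickle.dump(c,open('pics/w3.pkl','wb'));cv2.imwrite('pics/w3.png',c['image'])
print(prof(c,'s'),read_state()['time'],c['cam_to_world'][:3,3])
```

```text
16.666666666666668 {80: (184, 47.8), 84: (175, 47.9), 88: (156, 47.5), 92: (117, 46.4), 96: (74, 45.4), 100: (30, 44.5), 104: (53, 44.3), 108: (216, 46.6), 112: (256, 47.9)}
{80: (188, 47.7), 84: (173, 47.7), 88: (155, 47.6), 92: (120, 46.4), 96: (75, 45.4), 100: (31, 44.4), 104: (52, 44.3), 108: (216, 46.4), 112: (260, 47.9)}
1.5499999999999998 [461.28135222 109.37820921  56.79968093] [-3.99109223 -0.20090226  6.83431812]
{76: (144, 74.6), 80: (115, 64.6), 84: (117, 64.4), 88: (99, 64.4), 92: (77, 63.1), 96: (39, 62.1), 100: (20, 61.2), 104: (20, 44.7), 108: (91, 46.4), 112: (147, 47.8), 116: (580, 84.3), 120: (273, 84.8)} 8.4417
{76: (8, 64.6), 80: (76, 64.4), 84: (78, 64.4), 88: (4, 62.3), 92: None, 96: None, 100: None, 104: None, 108: None, 112: None, 116: None, 120: None} 9.4667 [586.97559492  56.99230448 291.33631349]
```

View pics/w3.png

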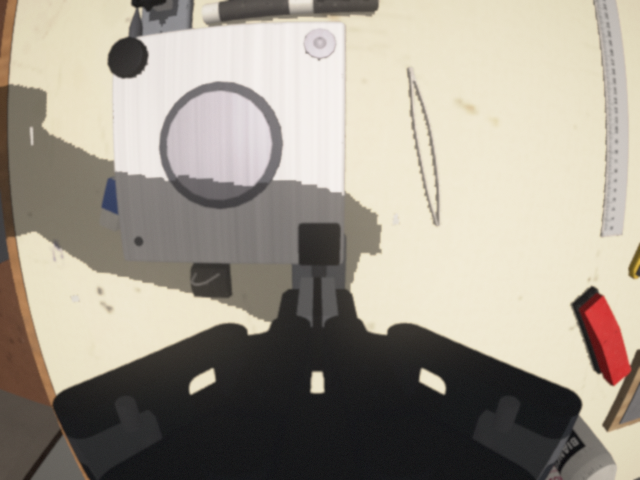

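The round corner was held level for over 1.5 s and sprang back. In this view the gripper hides the square post (pad at (320,243)), so I'll switch to the same orientation as for the round pad.

Run:
```python
from workcell import *
from h import *
movep((*SP,140),R(2));c=camera('wrist');pickle.dump(c,open('pics/w4.pkl','wb'));cv2.imwrite('pics/w4.png',c['image'])
print(prof(c,'s'),read_state()['time'])
P=cloud(c);q=P[(P[:,2]>72)&(P[:,2]<77)&(abs(P[:,0]-62)<20)&(abs(P[:,1]+62)<20)];print(q.min(0),q.max(0))
```

```text
{76: (109, 64.8), 80: (93, 64.5), 84: (98, 64.6), 88: (77, 63.9), 92: (59, 62.8), 96: (36, 61.8), 100: (8, 60.7), 104: (43, 43.9), 108: (121, 46.1), 112: (430, 82.0), 116: (254, 84.8), 120: (174, 84.7)} 10.725
[ 49.80713119 -74.29096771  72.00156832] [ 75.55911713 -48.13381239  76.61836181]
```

View pics/w4.png

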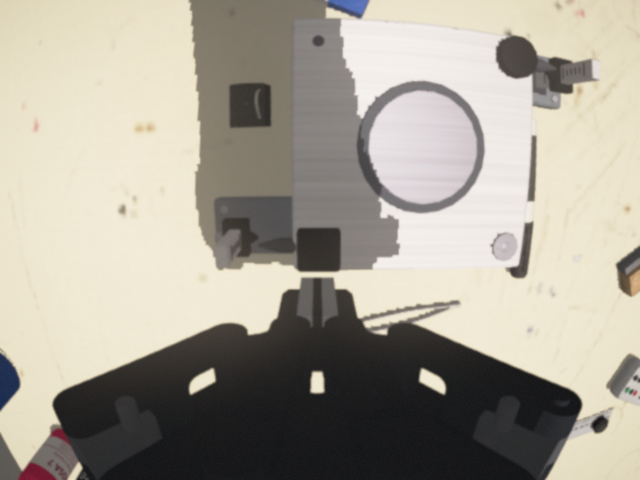

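Wrist view: square pad at (319,249), pointer at (275,245), mark block at (236,235). The pad checks out at mount (62.5,-61.2). The block top is about 46.8, so the mark is at about 42 and the pointer drop about 18 mm.

Run:
```python
from workcell import *
from h import *
m0=prof(pickle.load(open('pics/w4.pkl','rb')),'s')
def drop():
    m=prof(camera('wrist'),'s');d=162*np.mean([(m0[y][1]-m[y][1])/(62+y) for y in(80,84,88,92)])
    print(round(d,1),{k:v for k,v in m.items() if 78<k<114 and v});return d
movel((*SP,78));z=66
movel((*SP,z),max_speed=20,guard=12);wait(.15);d=drop()
if not 7<d<16: raise SystemExit('check')
z-=(17-d)/1.3; movel((*SP,z),max_speed=12,guard=8);wait(.15);d=drop()
if not 15.8<d<18.7: z-=(17-d)/1.3; movel((*SP,z),max_speed=10);wait(.15);d=drop()
wait(1.5);drop();s=read_state();print(z,s['eef_pos'],s['ft_force'],s['time'])
```

```text
10.5 {80: (179, 55.3), 84: (176, 55.1), 88: (145, 54.3), 92: (95, 52.7), 96: (52, 51.5), 100: (11, 50.1), 104: (88, 43.9), 108: (244, 46.0), 112: (1076, 82.3)}
16.7 {80: (178, 49.9), 84: (183, 49.4), 88: (132, 48.4), 92: (91, 47.1), 96: (49, 45.2), 100: (5, 44.1), 104: (94, 44.3), 108: (251, 45.9), 112: (1175, 82.3)}
16.7 {80: (180, 49.9), 84: (178, 49.4), 88: (135, 48.6), 92: (91, 46.9), 96: (49, 45.8), 100: (4, 44.7), 104: (97, 43.8), 108: (251, 46.1), 112: (1169, 82.3)}
61.00568189672569 [590.36017011  -9.74886847  61.02985909] [ 0.46456516 -3.8914293   5.23169166] 14.5583
```

The square pointer tip is within about 1 mm of the mark and was held for over 1.5 s. Releasing and checking.

Run:
```python
from workcell import *
from h import *
movel((*SP,80),max_speed=30);movel((*SP,140));wait(.3)
print(prof(camera('wrist'),'s'))
movel((*SP,220));wait(.5);c=camera('top')
d=np.abs(c['image'].astype(int)-pickle.load(open('pics/top0.pkl','rb'))['image']).max(2)
s=read_state();print(s['time'],s['ft_force'])
finish_job()
```

```text
{76: (108, 64.6), 80: (96, 64.7), 84: (90, 64.4), 88: (84, 63.9), 92: (56, 63.0), 96: (37, 61.8), 100: (8, 60.9), 104: (42, 43.8), 108: (119, 46.3), 112: (431, 82.4), 116: (264, 84.8), 120: (175, 84.8)}
17.475 [-0.35353273 -0.7979415   0.1179149 ]
the job is handed in; nothing more can be done
```

The job is handed in at 17.5 s: the round pad, then the square pad, was pressed until its pointer was level with its mark (about 1 mm above), held over 1.5 s and released; both corners measured back at rest, and the robot finished clear.

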